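# Put the slicer's julienne insert away in its storage stand

## Task

Pull the julienne insert, which is click-held in the sloping slicer, out along its slide and stand it upright in the empty slot of the storage stand. Lower it all the way to the bottom of the slot before letting go, and leave the two stored plates, the can and the jar as they stand.

Things in the scene. Friction and masses are not known exactly. Their poses are not given: they have to be found in the camera images.
- insert: White plastic plate 8 mm thick (x), 80 wide (y), 90 high (z), band of steel teeth, plus a grip tab 8 thick, 36 wide, 45 high on the middle of its upper edge; 90 g. Origin: centre of its lower edge, z towards the tab. A notch in each side edge 40 to 51 mm up. Starts in the slicer leaning 35 degrees from vertical, the tab highest and nearest the robot. It may be stored either way round.
- tab (a point): Centre of the insert's grip tab, 114 mm up the insert's z from its origin; axes as the insert. The upper edge of the plate (shoulders) is 24 mm below it, the end of the tab 21 mm above it.
- slicer: Grey kitchen slicer, fixed, 104 mm wide (y): deck 240 mm long rising from a toe at its +x side towards -x, 35 degrees from vertical. Origin on the counter under its middle, z up. Lipped rails hold the lower 75 mm of the insert (1.2 mm play): it comes out only along its own z, by 75 mm or more; two sprung nubs in its notches let go at 5 to 15 N. The tab and 15 mm of plate stick out past the deck.
- seat (a point): Where the origin of the insert is while it is fully in the slicer (fixed to the slicer; axes as the slicer's).
- stand: Grey storage stand, fixed: block 160 x 112 x 48 mm (x, y, z) with three parallel slots, at x = -50, 0 and +50 mm of its frame, each 10.5 mm wide (x), 82.5 mm long (y), 40 mm deep, with 2 mm chamfers; slot floors 8 mm above the counter. Origin: centre of its underside. Which slot is empty varies.
- slot_free: The empty slot: origin at the centre of its floor (8 mm above the counter), marked by a thin dark strip; x across the slot, y along it, z up.
- plate_b: Stored white plate with four steel bars, 8 x 80 x 76 mm, standing in one of the other slots. Origin: centre of its lower edge. Leave alone.
- plate_c: Stored white plate with three round steel holes, 8 x 80 x 70 mm, standing in one of the other slots. Origin: centre of its lower edge. Leave alone.
- can: Food can, 66 mm across, 85 mm high, standing on the counter. Origin: centre of its base. Leave alone.
- jar: Small closed jar, 52 mm across, 75 mm high, standing on the counter. Origin: centre of its base. Leave alone.
There are look-alikes about, which are no part of the job. What is shaped like the insert but orange is not meant.

How it is judged:
On the way, in this order (a step that is already met when the one before it is completed fails the run):
1. the insert is drawn out of the slicer, held in the fingers (distance between insert and seat above 0.08 m and contact force between the fingers and insert above 0.5 N), for 0.1 s.
2. the insert is lowered upright to within 8 mm of the floor of the empty slot, still held in the fingers (horizontal distance between insert and slot_free below 0.008 m and z of insert in the frame of slot_free below 0.008 m and angle between insert's own z axis and vertical below 0.15 rad and contact force between the fingers and insert above 0.5 N), for 0.1 s.
At the end, for the whole second after the job is handed in: The insert stands tab up on the floor of the empty slot (within 4 mm in height, 6 mm of centre, 0.12 rad of upright, 0.15 rad of the slot's direction), released, at rest; stored plates still stand in their slots (within 15 mm), can and jar where they were (within 30 mm), tilts under 0.15 rad (horizontal distance between insert and slot_free below 0.006 m and z of insert in the frame of slot_free between -0.004 and 0.004 m and angle between insert's own z axis and vertical below 0.12 rad and angle between the y axis of insert and the y axis of slot_free, either way round below 0.15 rad and linear speed of insert below 0.02 m/s and contact force between the fingers and insert below 0.1 N and distance of each of plate_b, plate_c from where it was at the start of the episode below 0.015 m and angle between each of plate_b, plate_c, can, jar's own z axis and vertical below 0.15 rad and distance of each of can, jar from where it was at the start of the episode below 0.03 m); the robot touches nothing.
It fails at once if the can or the jar is pushed away or knocked over (distance of any of can, jar from where it was at the start of the episode above 0.03 m or angle between any of can, jar's own z axis and vertical above 0.5 rad).
It fails at once if a stored plate is lifted out of its slot (distance of any of plate_b, plate_c from where it was at the start of the episode above 0.03 m).
It also fails if it takes over 48 s, if anything falls off the work surface, if the arm or the gripper's body presses on something with over 40 N, if the wrist force passes 120 N, or if a joint passes its speed limit or range.

## Robot

A 6-joint arm with a two-finger parallel gripper is mounted at the origin on the work surface. World frame = base frame: x ahead of the robot, y to its left, z up, the work surface at z = 0. Lengths are in m, angles in rad, forces in N, time in s.
With the tool pointing down it reaches from about 0.25 to 0.775 m from the base axis. Payload 4 kg.
Tool frame: the origin (TCP) lies midway between the tips of the shut fingers; the grasp point (between the pads) lies 19 mm behind it; z points along the fingers, y is the line along which they close (so a half turn about z gives the same grasp; the last joint's range is limited). The gripper opens to 85 mm and grips with 20 to 120 N. Pads are 22 mm wide; open, the fingers measure 114 mm over their backs; the gripper's body (76 mm by 85 mm) begins 54 mm behind the grasp point. The pads swing forward as they close: fully open they stand 13 mm farther back than shut.
Start: joints at [-1.246, 0.087, 1.371, -0, 1.684, -0.103], TCP at [0.228, -0.5, 0.231] pointing down, gripper open.
Joint ranges: [-3.1, 3.1], [-0.76, 2.03], [0.27, 2.55], [-1.08, 4.22], [0.17, 2.65], [-2.57, 2.57]. Speed limits (rad/s): [2.79, 2.79, 3.14, 3.14, 3.14, 3.14].

## Interface

Orientations are given as a unit quaternion [x, y, z, w].
In Python, from rig import robot, cams, models gives the robot as it stands.
- The arm moves only by the tool move_arm, never from a script. Its argument "rows" is a list of rows, each an object of numbers: "dx", "dy", "dz": the shift along the tool's x, y, z normalised to -1 to 1, where 1 is 0.075 m; "turn": the turn about the tool's z normalised to -1 to 1, where 1 is 45 degrees; "jaw": the closure, from -1 (fully open) to 1 (shut). A call has 1 to 20 rows; each row shifts and turns the commanded pose from where the row before left it, along the tool's axes as they then stand; what a row does not reach is not made up. A row lasts 1/12 s, in which the tool goes at most 41.7 mm and 7.16 degrees, less where a joint would pass 70% of its speed; a pose out of reach is approached as far as the arm can. A call with a number of a shift or a turn outside -1 to 1 is refused whole. A call with a gripper value outside its range is refused whole. The fingers move at their own pace and stop on an object; the grip force is fixed at half the most. Time passes only in rows, so rows that do not move let the fingers close. It gives the time, the measured TCP pose, the force, the opening and the grip force at its end, in the units of the state.
- robot.sense(): the state, without advancing time (a new reading comes with each control period).
- cams.capture(name): name is "scene" or "top" or "wrist"; returns a dict with "frame" (480x640x3 uint8, red, green, blue), "range_z" (480x640 float32, m along the optical axis (not along the pixel's ray), 0 where there is no reading), "camera_matrix" (3x3 intrinsics, pixels), "k1" (the pictures are not rectified: a ray, as slopes to the right and down, at radius r is drawn at 1 + k1 r^2 times it, then the intrinsics apply), "origin" and "attitude" of the camera in the world. Camera axes: x right, y up, looking along -z (the intrinsics and any distortion apply to the point x, -y, -z); pixel columns grow to the right and rows downward; lengths in m; the calibration is good to about 2 mm. A picture is of the moment at which its call begins.
- robot.job_done(): hands the job in; it is judged then, once.
Trained networks look in a picture, given as the dict that the camera call returned (one of the last four; its "shot" number tells which), for a name from the list of things; names that differ only in an ending like _2 or _b are one class to them, and where a whole thing is asked for, a point or a joint stands for the part that bears it (a point fixed in the world has none). Each returns a list of dicts, best first, with "score" (0 to 1); they miss things now and then, are a little off and sometimes report something else, mostly with a low value. They report only what shows in the picture. A call takes as long as a camera call. They do not tell look-alikes from the thing itself.
- models.outline_of(query, picture): "pixels" (480x640 bool, what is visible of it) and "extent" ([left, top, right, bottom] in pixels, round what is visible of it).
The state is a dict: "t": time; "joint_positions": joint angles; "qd": joint speeds; "effort": joint torques, N m; "position": TCP position; "tcp_rot": TCP orientation; "wrist_force": force on the tool from outside, world axes, zero at the start; "moment": the same for the moment, N m; "gripper_width": finger opening in m; "grip_force": force on a finger pad.
Only numpy, scipy, OpenCV 4.12 (cv2) and the standard library are available. Lean on these libraries where they do the work, as an engineer would, in place of code of your own. Each camera call takes 0.05 s, during which the arm holds its last target. There are 200 camera calls.

## Working session

There is one attempt and no reset: what is moved stays moved. The work goes in short steps, Python scripts to look and compute and a tool call to move; the robot and the scene stay as the last step left them, time stands still between calls to the robot, and variables do not carry over. Pictures are saved under pics/ and viewed, at most 10 in all, crops included, and the job is handed in when it is done.

Besides the shell and the picture viewer there is one more tool, called after "Emit:" in YAML: its name, and indented under it one key for each argument. move_arm: Moves the arm, as the interface text tells. Scaled input: -1 to 1 covers 0.075 m each way for a shift and 45 degrees each way for a turn. Its arguments: {"type":"object","properties":{"rows":{"type":"array"}},"required":["rows"]}

```bash
mkdir -p pics; ls
cat > h.py <<'E'
import numpy as np, cv2
from scipy.spatial.transform import Rotation as R
from rig import robot, cams, models
def cloud(p):
    K=np.array(p["camera_matrix"]);k1=p["k1"]
    v,u=np.mgrid[0:480,0:640].astype(float)
    xy=cv2.undistortPoints(np.stack([u.ravel(),v.ravel()],1)[:,None],K,np.array([k1,0,0,0,0.]))[:,0]
    z=p["range_z"].ravel().astype(float)
    c=np.stack([xy[:,0]*z,-xy[:,1]*z,-z],1)
    q=np.array(p["attitude"],float)
    M=R.from_quat(q).as_matrix() if q.size==4 else q.reshape(3,3)
    w=c@M.T+np.array(p["origin"]); w[z<=0]=np.nan
    return w.reshape(480,640,3)
def save(n,p): cv2.imwrite(f"pics/{n}.png",cv2.cvtColor(p["frame"],cv2.COLOR_RGB2BGR))
E
python3 - <<'E'
from h import *
s=robot.sense();print(s)
np.set_printoptions(precision=3,suppress=True)
for n in ["top","scene"]:
    p=cams.capture(n);save(n,p);w=cloud(p)
    np.savez(f"{n}.npz",w=w,f=p["frame"])
    print(n,p["origin"],p["attitude"],p["k1"],p["camera_matrix"])
    for q in ["insert","tab","slicer","stand","slot_free","plate_b","plate_c","can","jar"]:
        try:
            for d in models.outline_of(q,p)[:3]:
                m=d["pixels"];print(q,round(d["score"],2),d["extent"],np.nanmedian(w[m],0),np.nanmin(w[m],0),np.nanmax(w[m],0))
        except Exception as e: print(q,e)
E
```

```text
pics
{'t': 0.0, 'joint_positions': array([-1.24607962e+00,  8.79846274e-02,  1.37229299e+00, -1.79799795e-05,
        1.68354416e+00, -1.03092790e-01]), 'qd': array([ 0.00024794,  0.00046724,  0.00138648, -0.00036577, -0.00097777,
       -0.0003119 ]), 'effort': array([-1.01879763e-03, -3.51866984e+01, -3.13272500e+01, -1.80566071e-04,
        1.06771651e-02, -3.28966721e-07]), 'position': array([ 0.22802008, -0.49996759,  0.23010324]), 'tcp_rot': array([ 9.77209083e-01,  2.12276153e-01, -1.32133881e-04, -1.10674212e-03]), 'wrist_force': array([ 1.10416043,  0.18723876, -0.20909237]), 'moment': array([-0.02577655,  0.04308229,  0.02780419]), 'grip_force': 0.0, 'gripper_width': 0.08532431726586313}
top [ 0.458 -0.009  1.29 ] [-0.021  0.024  0.708 -0.706] -0.02851679861586875 [[565.065   0.    319.002]
 [  0.    565.065 236.978]
 [  0.      0.      1.   ]]
insert 0.85 [355.5, 232.0, 398.7, 272.5] [ 0.5   -0.126  0.208] [ 0.455 -0.177 -0.004] [ 0.539 -0.087  0.266]
insert 0.82 [394.6, 270.4, 446.4, 337.1] [ 0.379 -0.234  0.008] [ 0.316 -0.296 -0.006] [ 0.456 -0.188  0.016]
insert 0.79 [
[... 2694 characters left out ...]
 339.3, 321.9, 386.7] [ 0.764 -0.015  0.051] [ 0.642 -0.046 -0.002] [0.775 0.009 0.08 ]
plate_b 0.83 [369.3, 293.8, 403.5, 318.0] [0.595 0.146 0.068] [0.53  0.11  0.047] [0.609 0.187 0.088]
plate_b 0.67 [360.9, 282.0, 397.7, 303.6] [0.546 0.133 0.067] [0.487 0.095 0.046] [0.561 0.173 0.082]
plate_c 0.83 [369.3, 293.8, 403.5, 318.0] [0.595 0.146 0.068] [0.53  0.11  0.047] [0.609 0.187 0.088]
plate_c 0.67 [360.9, 282.0, 397.7, 303.6] [0.546 0.133 0.067] [0.487 0.095 0.046] [0.561 0.173 0.082]
can 0.89 [317.2, 238.6, 340.7, 280.7] [0.404 0.013 0.06 ] [ 0.209 -0.025 -0.   ] [0.415 0.046 0.091]
jar 0.83 [294.6, 341.6, 319.2, 388.0] [ 0.763 -0.016  0.051] [ 0.662 -0.049 -0.001] [0.775 0.009 0.08 ]
```

Run:
```python
import cv2
a=cv2.imread("pics/top.png")[110:350,200:490]; cv2.imwrite("pics/topc.png",cv2.resize(a,None,fx=2.4,fy=2.4,interpolation=cv2.INTER_CUBIC))
a=cv2.imread("pics/scene.png")[180:400,140:430]; cv2.imwrite("pics/scenec.png",cv2.resize(a,None,fx=2.6,fy=2.6,interpolation=cv2.INTER_CUBIC))
```

```text
(no output)
```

View pics/topc.png

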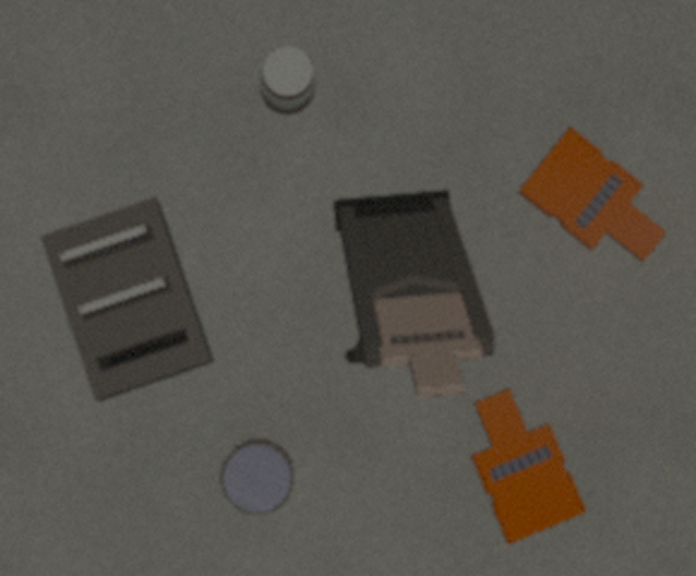

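View pics/scenec.png

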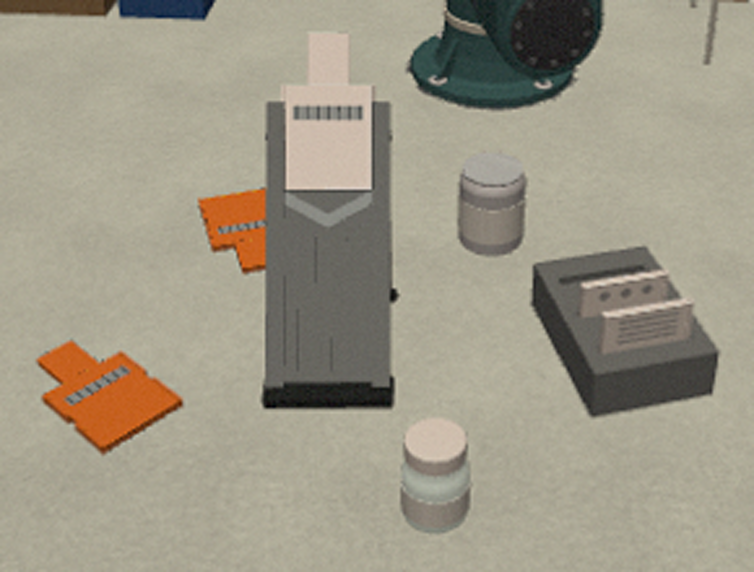

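Candidates: the pale plate in the slicer (top px ≈ (377,252)), orange look-alike A (420,304), and orange look-alike B (446,191). I choose the pale one. The empty slot is the dark one nearest the robot (top px ≈ (259,255)). Next I fit the geometry.

Run:
```python
from h import *
np.set_printoptions(precision=4,suppress=True)
for n in ["top","scene"]:
    d=np.load(n+".npz");w=d["w"];f=d["f"].astype(int)
    print(n)
    # insert: z>0.18, near, pale
    br=f.sum(2)
    m=(w[...,2]>.12)&(abs(w[...,0]-.5)<.1)&(abs(w[...,1]+.13)<.08)&(f[...,0]-f[...,2]>8)
    P=w[m]; c=np.median(P,0)
    for _ in range(4):
        u,s,v=np.linalg.svd(P-P.mean(0),full_matrices=False); nrm=v[2]*np.sign(v[2][0]); r=(P-P.mean(0))@nrm; P=P[abs(r)<.004]
    print("normal",nrm,"lean",np.degrees(np.arctan2(nrm[2],np.hypot(*nrm[:2]))),"yaw",np.degrees(np.arctan2(nrm[1],nrm[0])),len(P))
    th=np.radians(35); 
    y=np.array([-nrm[1],nrm[0],0]);y/=np.linalg.norm(y);z=np.cross(nrm,y)
    if z[2]<0: z=-z
    q=(P-P.mean(0)); a,b=q@y,q@z
    print("mean",P.mean(0),"z",z,"y",y)
    hi=np.percentile(b,99.5)
    for lo in np.arange(hi-.12,hi,.01):
        k=(b>=lo)&(b<lo+.01)
        if k.sum()>3: print(round(lo-hi,3),k.sum(),(P.mean(0)+y*(np.percentile(a[k],3)+np.percentile(a[k],97))/2+z*(lo+.005)),np.percentile(a[k],97)-np.percentile(a[k],3))
    # stand block top
    m=(abs(w[...,2]-.048)<.006)&(abs(w[...,0]-.54)<.13)&(abs(w[...,1]-.13)<.11)
    lab,st=cv2.connectedComponentsWithStats(m.astype(np.uint8))[1:3]
    k=1+np.argmax(st[1:,4]); P=w[lab==k]
    print("stand top",np.median(P[:,2]),cv2.minAreaRect(P[:,:2].astype(np.float32)))
    for nm,lo,x0,y0 in [("b",.068,.592,.148),("c",.064,.544,.131)]:
        m=(w[...,2]>lo)&(np.hypot(w[...,0]-x0,w[...,1]-y0)<.045)&(br>150)&((w[...,0]-x0)*.94+(w[...,1]-y0)*.34>-.015)&((w[...,0]-x0)*.94+(w[...,1]-y0)*.34<.015)
        P=w[m];print(nm,len(P),cv2.minAreaRect(P[:,:2].astype(np.float32)),P[:,2].max())
```

```text
top
normal [0.8102 0.0752 0.5813] lean 35.5440219187084 yaw 5.304720363249364 1506
mean [ 0.5065 -0.1272  0.1983] z [-0.5788 -0.0537  0.8137] y [-0.0925  0.9957  0.    ]
-0.12 117 [ 0.5271 -0.1262  0.1694] 0.07550449030139551
-0.11 92 [ 0.5216 -0.1298  0.1776] 0.07915770867223458
-0.1 117 [ 0.5154 -0.1255  0.1857] 0.07239673230833793
-0.09 110 [ 0.5097 -0.127   0.1938] 0.07127508038888679
-0.08 106 [ 0.5039 -0.1283  0.202 ] 0.07482808785873257
-0.07 126 [ 0.4983 -0.1304  0.2101] 0.08826753178710253
-0.06 126 [ 0.4922 -0.1273  0.2182] 0.07482028848890929
-0.05 133 [ 0.4863 -0.1267  0.2264] 0.07615093160599726
-0.04 57 [ 0.4805 -0.1277  0.2345] 0.03349057872141921
-0.03 62 [ 0.4747 -0.1277  0.2427] 0.03428717939898181
-0.02 58 [ 0.4689 -0.1283  0.2508] 0.03442452040053547
-0.01 88 [ 0.4631 -0.1285  0.2589] 0.03299167272731481
stand top 0.04788880801990203 ((0.5445325374603271, 0.13252225518226624), (0.16069845855236053, 0.11277738213539124), 18.8776798248291)
b 175 ((0.5917890667915344, 0.14828091859817505), (0.008936118334531784, 0.08012118190526962), 19.055980682373047) 0.08947655586
[... 680 characters left out ...]
 0.07604465310750136
-0.05 131 [ 0.4863 -0.1276  0.2256] 0.07490289985325904
-0.04 72 [ 0.4805 -0.1282  0.2338] 0.03525386996058509
-0.03 76 [ 0.4748 -0.1287  0.2419] 0.03527493720685006
-0.02 74 [ 0.469  -0.1292  0.2501] 0.03541807225733351
-0.01 72 [ 0.4633 -0.1298  0.2583] 0.0355080364445686
stand top 0.04924540402818334 ((0.5420467257499695, 0.13284188508987427), (0.1696137636899948, 0.11309996992349625), 18.630916595458984)
b 286 ((0.5911806225776672, 0.1496952474117279), (0.012054742313921452, 0.07980862259864807), 17.118932723999023) 0.08875704236744286
c 254 ((0.5428645610809326, 0.13291819393634796), (0.014888112433254719, 0.08057520538568497), 17.003843307495117) 0.0819790133152768
```

Emit:
move_arm:
  rows:
    - {"dz": -0.4,"turn": 0.145,"jaw": -1}
    - {"dz": -0.4,"turn": 0.145,"jaw": -1}
    - {"dz": -0.4,"turn": 0.145,"jaw": -1}
    - {"dx": 0.276,"dy": -0.358,"jaw": -1}
    - {"dx": 0.276,"dy": -0.358,"jaw": -1}
    - {"dx": 0.276,"dy": -0.358,"jaw": -1}
    - {"dx": 0.276,"dy": -0.358,"jaw": -1}
    - {"dx": 0.276,"dy": -0.358,"jaw": -1}
    - {"dx": 0.276,"dy": -0.358,"jaw": -1}
    - {"dx": 0.276,"dy": -0.358,"jaw": -1}
    - {"dx": 0.276,"dy": -0.358,"jaw": -1}
    - {"dx": 0.276,"dy": -0.358,"jaw": -1}
    - {"dx": 0.276,"dy": -0.358,"jaw": -1}
    - {"dx": 0.276,"dy": -0.358,"jaw": -1}
    - {"dx": 0.276,"dy": -0.358,"jaw": -1}
    - {"dx": 0.276,"dy": -0.358,"jaw": -1}
    - {"jaw": -1}
    - {"jaw": -1}

```text
invalid input
```

```bash
cat >> h.py <<'E'
def st():
    s=robot.sense();M=R.from_quat(s["tcp_rot"]).as_matrix();print("t",round(s["t"],2),"p",s["position"].round(4),"yaw",np.degrees(np.arctan2(M[1,0],M[0,0])).round(2),"zt",M[:,2].round(3),"F",np.round(s["wrist_force"],1),"w",round(s["gripper_width"],4),"g",round(s["grip_force"],1));return s,M
def plate(p,box,dz=0.004):
    "fit pale insert plane inside box=(x0,x1,y0,y1,z0,z1)"
    w=cloud(p);f=p["frame"].astype(int)
    m=(f[...,0]-f[...,2]>8)&(f[...,0]-f[...,2]<60)
    for i in range(3): m&=(w[...,i]>box[2*i])&(w[...,i]<box[2*i+1])
    P=w[m]
    for _ in range(5):
        v=np.linalg.svd(P-P.mean(0),full_matrices=False)[2];n=v[2]; P=P[abs((P-P.mean(0))@n)<.004]
    return m,P,n*np.sign(n[0])
E
python3 - <<'E'
from h import *
np.set_printoptions(precision=4,suppress=True)
s,M=st();p=cams.capture("wrist");save("w1",p);np.savez("w1.npz",w=cloud(p),f=p["frame"])
m,P,n=plate(p,(.4,.6,-.2,-.05,.19,.29));print(len(P),n,np.degrees(np.arctan2(n[1],n[0])),np.degrees(np.arcsin(n[2])))
y=np.array([-n[1],n[0],0]);y/=np.linalg.norm(y);z=np.cross(n,y);q=P-P.mean(0);a,b=q@y,q@z;hi=np.percentile(b,99.7)
for lo in np.arange(hi-.06,hi,.006):
    k=(b>=lo)&(b<lo+.006)
    if k.sum()>3:
        e=np.percentile(a[k],[2,98]);print(round(lo-hi,3),k.sum(),P.mean(0)+y*e.mean()+z*(lo+.003),e[1]-e[0])
E
```

```text
t 1.0 p [ 0.2282 -0.5005  0.2313] yaw 24.51 zt [ 0. -0. -1.] F [-0.1 -0.3 -0. ] w 0.0855 g 0.0h.py:24: RuntimeWarning: Mean of empty slice.
  v=np.linalg.svd(P-P.mean(0),full_matrices=False)[2];n=v[2]; P=P[abs((P-P.mean(0))@n)<.004]
  ret = um.true_divide(
Traceback (most recent call last):
  File "h.py", line 24, in plate
    v=np.linalg.svd(P-P.mean(0),full_matrices=False)[2];n=v[2]; P=P[abs((P-P.mean(0))@n)<.004]
                                                          ~^^^
IndexError: index 2 is out of bounds for axis 0 with size 0
```

View pics/w1.png

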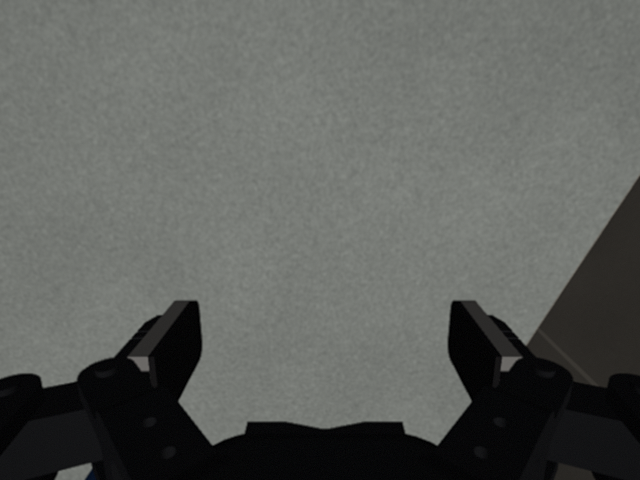

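The move was refused and the arm is still at its start, so the picture shows only bare counter and the fingers at px (175,340) and (475,340). I'll resend it with every field filled in.

Emit:
move_arm:
  rows:
    - {"dx": 0,"dy": 0,"dz": -0.4,"turn": 0.145,"jaw": -1}
    - {"dx": 0,"dy": 0,"dz": -0.4,"turn": 0.145,"jaw": -1}
    - {"dx": 0,"dy": 0,"dz": -0.4,"turn": 0.145,"jaw": -1}
    - {"dx": 0.276,"dy": -0.358,"dz": 0,"turn": 0,"jaw": -1}
    - {"dx": 0.276,"dy": -0.358,"dz": 0,"turn": 0,"jaw": -1}
    - {"dx": 0.276,"dy": -0.358,"dz": 0,"turn": 0,"jaw": -1}
    - {"dx": 0.276,"dy": -0.358,"dz": 0,"turn": 0,"jaw": -1}
    - {"dx": 0.276,"dy": -0.358,"dz": 0,"turn": 0,"jaw": -1}
    - {"dx": 0.276,"dy": -0.358,"dz": 0,"turn": 0,"jaw": -1}
    - {"dx": 0.276,"dy": -0.358,"dz": 0,"turn": 0,"jaw": -1}
    - {"dx": 0.276,"dy": -0.358,"dz": 0,"turn": 0,"jaw": -1}
    - {"dx": 0.276,"dy": -0.358,"dz": 0,"turn": 0,"jaw": -1}
    - {"dx": 0.276,"dy": -0.358,"dz": 0,"turn": 0,"jaw": -1}
    - {"dx": 0.276,"dy": -0.358,"dz": 0,"turn": 0,"jaw": -1}
    - {"dx": 0.276,"dy": -0.358,"dz": 0,"turn": 0,"jaw": -1}
    - {"dx": 0.276,"dy": -0.358,"dz": 0,"turn": 0,"jaw": -1}
    - {"dx": 0,"dy": 0,"dz": 0,"turn": 0,"jaw": -1}
    - {"dx": 0,"dy": 0,"dz": 0,"turn": 0,"jaw": -1}

```text
t: 2.55
position: [0.4667, -0.1282, 0.3212]
tcp_rot: [0.999, 0.045, -0.0, 0.0]
wrist_force: [-0.6, -0.5, 0.6]
gripper_width: 0.0854
grip_force: 0.0
```

```bash
cat > fit.py <<'E'
from h import *
import sys
np.set_printoptions(precision=4,suppress=True)
def rep(p,box):
    m,P,n=plate(p,box);print(len(P),n,"yaw",np.degrees(np.arctan2(n[1],n[0])),"lean",np.degrees(np.arcsin(n[2])))
    y=np.array([-n[1],n[0],0]);y/=np.linalg.norm(y);z=np.cross(n,y);q=P-P.mean(0);a,b=q@y,q@z;hi=np.percentile(b,99.7)
    for lo in np.arange(hi-.072,hi,.008):
        k=(b>=lo)&(b<lo+.008)
        if k.sum()>3:
            e=np.percentile(a[k],[2,98]);print(round(lo-hi,3),k.sum(),P.mean(0)+y*e.mean()+z*(lo+.004),e[1]-e[0])
E
python3 - <<'E'
from fit import *
s,M=st();p=cams.capture("wrist");save("w2",p)
rep(p,(.4,.6,-.2,-.05,.19,.29))
E
```

```text
t 2.55 p [ 0.4667 -0.1282  0.3212] yaw 5.15 zt [-0. -0. -1.] F [-0.6 -0.5  0.6] w 0.0854 g 0.0
9516 [0.8132 0.0683 0.578 ] yaw 4.801462472067073 lean 35.30808588855917
-0.072 231 [ 0.4979 -0.128   0.2075] 0.07395068741954997
-0.064 1194 [ 0.4933 -0.1285  0.2141] 0.07572067462858603
-0.056 1266 [ 0.4887 -0.1288  0.2206] 0.07677341438026078
-0.048 1117 [ 0.4841 -0.1292  0.2271] 0.0765314222282224
-0.04 643 [ 0.4795 -0.1296  0.2337] 0.03384012954615111
-0.032 706 [ 0.4749 -0.1299  0.2402] 0.034287860846093615
-0.024 731 [ 0.4703 -0.1303  0.2467] 0.03415831346361886
-0.016 792 [ 0.4657 -0.1308  0.2532] 0.034199167731932406
-0.008 976 [ 0.461  -0.131   0.2598] 0.03405567735366352
```

View pics/w2.png

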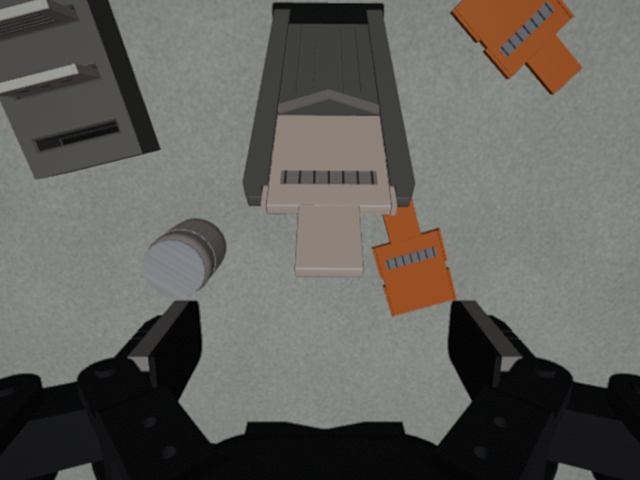

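The view shows the pale insert in the slicer, tab at px (328,240) centred between the fingers. The two orange look-alikes lie at (415,260) and (520,40), and the empty slot is at (75,135). Descend and grip.

Emit:
move_arm:
  rows:
    - {"dx": -0.025,"dy": 0.022,"dz": 0.4,"turn": 0,"jaw": -1}
    - {"dx": 0,"dy": 0,"dz": 0.4,"turn": 0,"jaw": -1}
    - {"dx": 0,"dy": 0,"dz": 0.3,"turn": 0,"jaw": -1}
    - {"dx": 0,"dy": 0,"dz": 0.18,"turn": 0,"jaw": -1}
    - {"dx": 0,"dy": 0,"dz": 0,"turn": 0,"jaw": 1}
    - {"dx": 0,"dy": 0,"dz": 0,"turn": 0,"jaw": 1}
    - {"dx": 0,"dy": 0,"dz": 0,"turn": 0,"jaw": 1}
    - {"dx": 0,"dy": 0,"dz": 0,"turn": 0,"jaw": 1}
    - {"dx": 0,"dy": 0,"dz": 0,"turn": 0,"jaw": 1}
    - {"dx": 0,"dy": 0,"dz": 0,"turn": 0,"jaw": 1}
    - {"dx": 0,"dy": 0,"dz": 0,"turn": 0,"jaw": 1}
    - {"dx": 0,"dy": 0,"dz": 0,"turn": 0,"jaw": 1}

```text
t: 3.6
position: [0.4652, -0.1319, 0.2274]
tcp_rot: [0.999, 0.043, 0.002, 0.001]
wrist_force: [-1.0, -1.1, 5.6]
gripper_width: 0.0352
grip_force: 60.0
```

Emit:
move_arm:
  rows:
    - {"dx": -0.0765,"dy": 0,"dz": -0.109,"turn": 0,"jaw": 1}
    - {"dx": -0.0765,"dy": 0,"dz": -0.109,"turn": 0,"jaw": 1}
    - {"dx": -0.0765,"dy": 0,"dz": -0.109,"turn": 0,"jaw": 1}
    - {"dx": -0.0765,"dy": 0,"dz": -0.109,"turn": 0,"jaw": 1}
    - {"dx": -0.0765,"dy": 0,"dz": -0.109,"turn": 0,"jaw": 1}
    - {"dx": -0.0765,"dy": 0,"dz": -0.109,"turn": 0,"jaw": 1}
    - {"dx": -0.0765,"dy": 0,"dz": -0.109,"turn": 0,"jaw": 1}
    - {"dx": -0.0765,"dy": 0,"dz": -0.109,"turn": 0,"jaw": 1}
    - {"dx": -0.0765,"dy": 0,"dz": -0.109,"turn": 0,"jaw": 1}
    - {"dx": -0.0765,"dy": 0,"dz": -0.109,"turn": 0,"jaw": 1}
    - {"dx": 0,"dy": 0,"dz": 0,"turn": 0,"jaw": 1}
    - {"dx": 0,"dy": 0,"dz": 0,"turn": 0,"jaw": 1}
    - {"dx": 0,"dy": 0,"dz": 0,"turn": 0,"jaw": 1}

```text
t: 4.68
position: [0.407, -0.1363, 0.3066]
tcp_rot: [0.999, 0.043, -0.001, -0.0]
wrist_force: [-0.2, 0.2, -1.5]
gripper_width: 0.0348
grip_force: 61.5
```

Run:
```python
from fit import *
s,M=st()
p=cams.capture("wrist");save("w3",p)
q=cams.capture("scene");save("s3",q)
x,y,z=s["position"]
for a in (p,q):
    try: rep(a,(x-.05,x+.13,y-.06,y+.06,z-.09,z+.05))
    except Exception as e: print(e)
cv2.imwrite("pics/w3s.png",np.hstack([cv2.cvtColor(p["frame"],4)[:,100:540],cv2.resize(cv2.cvtColor(q["frame"],4)[140:300,200:320],(360,480))]))
```

```text
t 4.68 p [ 0.407  -0.1363  0.3066] yaw 4.92 zt [-0.001  0.    -1.   ] F [-0.2  0.2 -1.5] w 0.0348 g 61.5
37637 [0.8174 0.0687 0.5719] yaw 4.802379725965559 lean 34.88317656321051
-0.072 933 [ 0.4394 -0.1331  0.2866] 0.07884794725083077
-0.064 3087 [ 0.4349 -0.1337  0.2932] 0.07667335921034629
-0.056 3471 [ 0.4303 -0.134   0.2998] 0.07654436204575835
-0.048 2951 [ 0.4257 -0.1343  0.3063] 0.07610284114246024
-0.04 1909 [ 0.4212 -0.135   0.3129] 0.034121865139670804
-0.032 2098 [ 0.4167 -0.1355  0.3195] 0.03409149652826198
-0.024 2345 [ 0.4121 -0.1359  0.326 ] 0.03390203768086087
-0.016 2655 [ 0.4075 -0.1363  0.3326] 0.03375591052311146
-0.008 3195 [ 0.403  -0.1367  0.3391] 0.03375477488355464
1664 [0.82   0.0668 0.5684] yaw 4.659333939869078 lean 34.63887921078271
-0.072 93 [ 0.4399 -0.1319  0.2877] 0.08002779028096171
-0.064 126 [ 0.4354 -0.133   0.2942] 0.07899569003458645
-0.056 119 [ 0.4309 -0.1331  0.3008] 0.07931344058445441
-0.048 88 [ 0.4262 -0.1321  0.3074] 0.07483533156241598
-0.04 58 [ 0.4218 -0.1337  0.314 ] 0.0355401981300706
-0.032 53 [ 0.4173 -0.1351  0.3206] 0.03340709461909199
-0.024 58 [ 0.4126 -0.1327  0.3272] 0.039513857027487054
-0.016 53 [ 0.4083 -0.1361  0.3337] 0.03372315359859103
-0.008 58 [ 0.4037 -0.1364  0.3403] 0.03372067771138569
```

View pics/w3s.png

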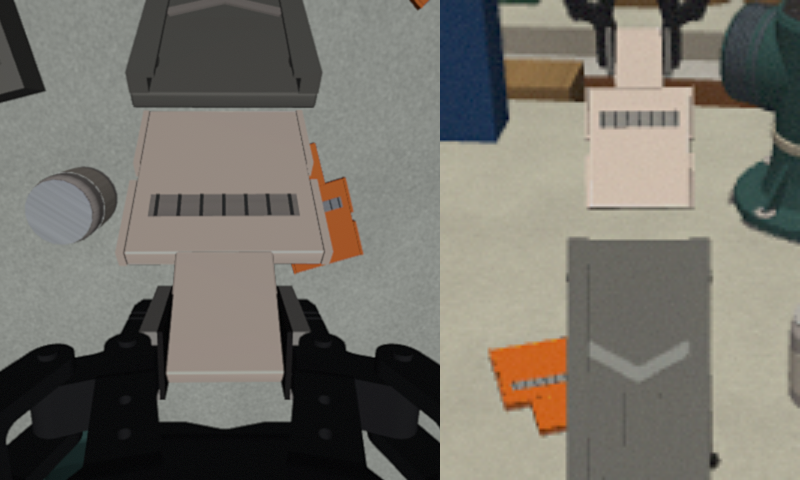

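The insert is fully out and still leaning about 35° in the fingers (plate px (230,190) in the wrist half, clear of the slicer). Next I carry it to the stand and align its yaw. I plan to stand it upright by pressing its foot against the block's near wall.

Emit:
move_arm:
  rows:
    - {"dx": 0,"dy": 0,"dz": -0.15,"turn": -0.157,"jaw": 1}
    - {"dx": 0,"dy": 0,"dz": -0.15,"turn": -0.157,"jaw": 1}
    - {"dx": 0.095,"dy": -0.349,"dz": 0,"turn": 0,"jaw": 1}
    - {"dx": 0.095,"dy": -0.349,"dz": 0,"turn": 0,"jaw": 1}
    - {"dx": 0.095,"dy": -0.349,"dz": 0,"turn": 0,"jaw": 1}
    - {"dx": 0.095,"dy": -0.349,"dz": 0,"turn": 0,"jaw": 1}
    - {"dx": 0.095,"dy": -0.349,"dz": 0,"turn": 0,"jaw": 1}
    - {"dx": 0.095,"dy": -0.349,"dz": 0,"turn": 0,"jaw": 1}
    - {"dx": 0.095,"dy": -0.349,"dz": 0,"turn": 0,"jaw": 1}
    - {"dx": 0.095,"dy": -0.349,"dz": 0,"turn": 0,"jaw": 1}
    - {"dx": 0,"dy": 0,"dz": 0.4,"turn": 0,"jaw": 1}
    - {"dx": 0,"dy": 0,"dz": 0.4,"turn": 0,"jaw": 1}
    - {"dx": 0,"dy": 0,"dz": 0.4,"turn": 0,"jaw": 1}
    - {"dx": 0,"dy": 0,"dz": 0.4,"turn": 0,"jaw": 1}
    - {"dx": 0,"dy": 0,"dz": 0.4,"turn": 0,"jaw": 1}
    - {"dx": 0,"dy": 0,"dz": 0,"turn": 0,"jaw": 1}
    - {"dx": 0,"dy": 0,"dz": 0,"turn": 0,"jaw": 1}

```text
t: 6.2
position: [0.3914, 0.0802, 0.1777]
tcp_rot: [0.986, 0.166, -0.003, -0.0]
wrist_force: [-0.0, -0.9, 0.3]
gripper_width: 0.035
grip_force: 61.4
```

Run:
```python
from fit import *
s,M=st()
p=cams.capture("wrist");save("w4",p)
q=cams.capture("scene");save("s4",q)
x,y,z=s["position"]
for a in (p,q):
    try: rep(a,(x-.05,x+.1,y-.05,y+.07,z-.05,z+.05))
    except Exception as e: print(e)
cv2.imwrite("pics/w4s.png",np.hstack([cv2.cvtColor(p["frame"],4)[:,100:540],cv2.resize(cv2.cvtColor(q["frame"],4)[180:340,310:430],(360,480))]))
```

```text
t 6.2 p [0.3914 0.0802 0.1777] yaw 19.08 zt [-0.005 -0.    -1.   ] F [-0.  -0.9  0.3] w 0.035 g 61.4
31017 [0.7778 0.2666 0.5691] yaw 18.91714337798511 lean 34.689065621340575
-0.072 759 [0.4218 0.0916 0.1577] 0.07909345093631795
-0.064 3061 [0.4175 0.0899 0.1643] 0.0768296095466984
-0.056 3486 [0.4132 0.0884 0.1709] 0.07666419449962925
-0.048 2962 [0.4089 0.0871 0.1774] 0.07610833400415906
-0.04 1898 [0.4047 0.0853 0.184 ] 0.03416632768715534
-0.032 2116 [0.4004 0.0838 0.1906] 0.03408526216735204
-0.024 2361 [0.3961 0.0822 0.1972] 0.03382339095789011
-0.016 2638 [0.3918 0.0807 0.2037] 0.033850831517252475
-0.008 3190 [0.3875 0.0792 0.2103] 0.033863300488230545
1049 [0.7805 0.2645 0.5664] yaw 18.721645162985283 lean 34.49968663403233
-0.072 98 [0.4243 0.0929 0.1609] 0.07743505197462004
-0.064 102 [0.4202 0.091  0.1675] 0.07754197753998093
-0.056 98 [0.4159 0.0896 0.1741] 0.07582148117105342
-0.048 73 [0.4112 0.0894 0.1807] 0.07458718153286692
-0.04 41 [0.4075 0.0862 0.1873] 0.03423910581746849
-0.032 51 [0.4029 0.0856 0.1939] 0.038227813827346
-0.024 51 [0.3966 0.09   0.2005] 0.04792801250638658
-0.016 40 [0.3918 0.0903 0.2071] 0.04434787554745929
-0.008 39 [0.3892 0.0837 0.2137] 0.02878430264452624
```

View pics/w4s.png

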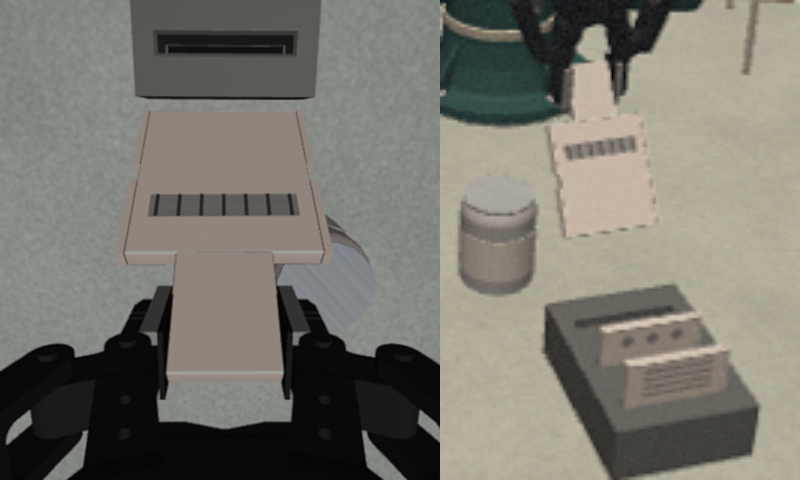

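The insert is aligned with the slot (slot px (225,42), plate centred at 226) and clear of the can. Lower it beside the block and push it towards the block.

Emit:
move_arm:
  rows:
    - {"dx": 0,"dy": 0,"dz": 0.35,"turn": 0,"jaw": 1}
    - {"dx": 0,"dy": 0,"dz": 0.35,"turn": 0,"jaw": 1}
    - {"dx": 0,"dy": 0,"dz": 0.28,"turn": 0,"jaw": 1}
    - {"dx": 0,"dy": 0,"dz": 0,"turn": 0,"jaw": 1}
    - {"dx": 0.1,"dy": 0,"dz": 0,"turn": 0,"jaw": 1}
    - {"dx": 0.1,"dy": 0,"dz": 0,"turn": 0,"jaw": 1}
    - {"dx": 0.1,"dy": 0,"dz": 0,"turn": 0,"jaw": 1}
    - {"dx": 0.1,"dy": 0,"dz": 0,"turn": 0,"jaw": 1}
    - {"dx": 0.1,"dy": 0,"dz": 0,"turn": 0,"jaw": 1}
    - {"dx": 0,"dy": 0,"dz": 0,"turn": 0,"jaw": 1}

```text
t: 7.13
position: [0.4294, 0.0925, 0.109]
tcp_rot: [0.986, 0.166, -0.0, 0.001]
wrist_force: [-5.8, -2.3, 2.9]
gripper_width: 0.0348
grip_force: 64.3
```

Run:
```python
from fit import *
s,M=st()
p=cams.capture("wrist")
x,y,z=s["position"]
rep(p,(x-.05,x+.1,y-.05,y+.07,z-.05,z+.05))
```

```text
t 7.13 p [0.4294 0.0925 0.109 ] yaw 19.09 zt [-0.    -0.001 -1.   ] F [-5.8 -2.3  2.9] w 0.0348 g 64.3
22256 [0.8924 0.3016 0.3358] yaw 18.67295553884573 lean 19.62042483547637
-0.072 537 [0.446  0.0984 0.0828] 0.0790825314011133
-0.064 2221 [0.4434 0.0976 0.0904] 0.0765134847968627
-0.056 2588 [0.4409 0.0966 0.0979] 0.07662188937197859
-0.048 2646 [0.4383 0.0959 0.1054] 0.07649169988460233
-0.04 1483 [0.4358 0.095  0.113 ] 0.03467921847696117
-0.032 1670 [0.4333 0.0941 0.1205] 0.03377501410005131
-0.024 1964 [0.4307 0.0933 0.128 ] 0.03379202665853537
-0.016 2229 [0.4282 0.0924 0.1356] 0.03372748731248926
-0.008 3131 [0.4256 0.0916 0.1431] 0.033899388865883874
```

Emit:
move_arm:
  rows:
    - {"dx": 0.1,"dy": 0,"dz": 0,"turn": 0,"jaw": 1}
    - {"dx": 0.1,"dy": 0,"dz": 0,"turn": 0,"jaw": 1}
    - {"dx": 0.1,"dy": 0,"dz": 0,"turn": 0,"jaw": 1}
    - {"dx": 0.1,"dy": 0,"dz": 0,"turn": 0,"jaw": 1}
    - {"dx": 0.07,"dy": 0,"dz": 0,"turn": 0,"jaw": 1}
    - {"dx": 0,"dy": 0,"dz": 0,"turn": 0,"jaw": 1}
    - {"dx": 0,"dy": 0,"dz": 0,"turn": 0,"jaw": 1}

```text
t: 7.77
position: [0.4628, 0.104, 0.1083]
tcp_rot: [0.986, 0.166, 0.001, 0.0]
wrist_force: [-3.1, -0.1, 1.3]
gripper_width: 0.035
grip_force: 66.7
```

Run:
```python
from fit import *
s,M=st()
p=cams.capture("wrist")
x,y,z=s["position"]
rep(p,(x-.05,x+.1,y-.05,y+.07,z-.05,z+.05))
```

```text
t 7.77 p [0.4628 0.104  0.1083] yaw 19.06 zt [ 0.002 -0.    -1.   ] F [-3.1 -0.1  1.3] w 0.035 g 66.7
3544 [0.9508 0.2208 0.2175] yaw 13.071979193749812 lean 12.561595673447064
-0.064 8 [0.4771 0.0691 0.089 ] 0.0031684735276288067
-0.056 209 [0.4746 0.0725 0.0969] 0.011182325467130404
-0.048 294 [0.4708 0.081  0.1047] 0.029952491797398277
-0.04 500 [0.465  0.0982 0.1125] 0.02115706541787142
-0.032 1034 [0.462  0.1037 0.1203] 0.03212883957290315
-0.024 899 [0.4592 0.108  0.1281] 0.024736997701230702
-0.016 334 [0.4561 0.1137 0.1359] 0.012922463887094018
-0.008 255 [0.4545 0.1127 0.1437] 0.013309567070112788
```

Emit:
move_arm:
  rows:
    - {"dx": 0.015,"dy": 0,"dz": 0,"turn": 0,"jaw": 1}
    - {"dx": 0,"dy": 0,"dz": 0,"turn": 0,"jaw": 1}
    - {"dx": -0.04,"dy": 0,"dz": -0.1,"turn": 0,"jaw": 1}
    - {"dx": 0,"dy": 0,"dz": -0.3,"turn": 0,"jaw": 1}
    - {"dx": 0,"dy": 0,"dz": -0.3,"turn": 0,"jaw": 1}
    - {"dx": 0,"dy": 0,"dz": -0.3,"turn": 0,"jaw": 1}
    - {"dx": 0,"dy": 0,"dz": 0,"turn": 0,"jaw": 1}
    - {"dx": 0,"dy": 0,"dz": 0,"turn": 0,"jaw": 1}

```text
t: 8.48
position: [0.4617, 0.1038, 0.1834]
tcp_rot: [0.986, 0.166, 0.004, -0.0]
wrist_force: [-0.4, -0.3, -0.9]
gripper_width: 0.0349
grip_force: 66.3
```

Run:
```python
from fit import *
s,M=st()
x,y,z=s["position"]
q=cams.capture("scene"); p=cams.capture("wrist")
rep(q,(x-.03,x+.03,y-.05,y+.06,z-.09,z+.05))
m,P,n=plate(q,(x-.03,x+.03,y-.05,y+.06,z-.12,z+.05));print("zmin",np.percentile(P[:,2],[0,1,3]))
xs=np.array([.9455,.3256]);ys=np.array([-.3256,.9455]);c=np.array([.544,.1325])
for lo in np.arange(z-.11,z+.05,.01):
    k=(P[:,2]>=lo)&(P[:,2]<lo+.01)
    if k.sum()>3: d=P[k][:,:2]-c; print(round(lo,3),k.sum(),"xs",np.median(d@xs),"ys",np.percentile(d@ys,[3,97]).mean())
cv2.imwrite("pics/w5s.png",np.hstack([cv2.cvtColor(p["frame"],4)[:,100:540],cv2.resize(cv2.cvtColor(q["frame"],4)[180:340,310:430],(360,480))]))
```

```text
t 8.48 p [0.4617 0.1038 0.1834] yaw 19.08 zt [ 0.007  0.001 -1.   ] F [-0.4 -0.3 -0.9] w 0.0349 g 66.3
1209 [0.9447 0.323  0.0567] yaw 18.87829369912796 lean 3.250186672186176
-0.072 57 [0.4631 0.1063 0.1556] 0.0792578372771468
-0.064 103 [0.463  0.1053 0.1636] 0.0791964786252806
-0.056 95 [0.4624 0.1058 0.1715] 0.07592810006427098
-0.048 72 [0.4624 0.1042 0.1795] 0.07738170823987789
-0.04 40 [0.4607 0.1078 0.1875] 0.029585583840536632
-0.032 41 [0.4582 0.1137 0.1955] 0.04274284473314798
-0.024 42 [0.4602 0.1066 0.2035] 0.029423317911726737
-0.016 36 [0.4593 0.1077 0.2115] 0.027121482522784846
-0.008 44 [0.4593 0.1064 0.2195] 0.030500047934585644
zmin [0.0888 0.0902 0.0925]
0.083 50 xs -0.08098473208571957 ys 0.0009662911228705134
0.093 115 xs -0.08173889210254112 ys 0.000422978761053093
0.103 118 xs -0.08238306854951272 ys 0.00023274152770947146
0.113 111 xs -0.08279073478341432 ys 0.001226870465634279
0.123 120 xs -0.08343800602437126 ys 0.0008858158001836917
0.133 118 xs -0.08401486365488695 ys -0.000553130112699269
0.143 103 xs -0.08410650819610395 ys 0.0005358433816817394
0.153 98 xs -0.08508609990175506 ys 0.0010010699474137588
0.163 121 xs -0.0856511411628398 ys 0.0007027457702885841
0.173 97 xs -0.08639956002515987 ys 7.5641700024615954e-06
0.183 51 xs -0.08718642598844946 ys 0.0033486446486563183
0.193 51 xs -0.08673719245977894 ys 0.00683494695394293
0.203 49 xs -0.08804352752287954 ys 0.0033026039078688594
0.213 54 xs -0.08866897630940052 ys 0.0028338992468355416
```

View pics/w5s.png

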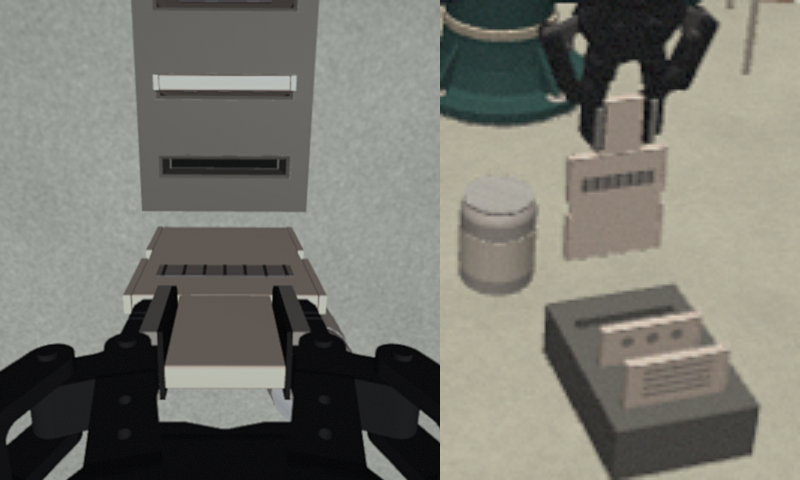

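The plate is nearly upright (lean 3.3°), with its foot about 40 mm above the block. In the wrist half the empty slot is at px (225,166), square to the plate. I'll measure the slot against the plate in the same wrist view.

Run:
```python
from fit import *
s,M=st();x,y,z=s["position"]
p=cams.capture("wrist");w=cloud(p);f=p["frame"].astype(int)
xs=np.array([.9455,.3256]);ys=np.array([-.3256,.9455]);c=np.array([.544,.1325])
D=(w[...,:2]-c);X=D@xs;Y=D@ys;Z=w[...,2]
ok=np.isfinite(Z)
top=ok&(abs(Z-.048)<.006)&(abs(X)<.1)&(abs(Y)<.07)
print("top z",np.median(Z[top]),"near edge xs",np.percentile(X[top&(abs(Y)<.04)],[.3,1]),"ys edges",np.percentile(Y[top&(X<-.03)],[.5,99.5]))
h=ok&(Z<.038)&(abs(X+.05)<.02)&(abs(Y)<.06); print("hole",h.sum(),"X",np.percentile(X[h],[1,50,99]),"Y",np.percentile(Y[h],[1,99]),"Zmin",np.percentile(Z[h],5))
# rim of slot by brightness along rows at block-top level: dark px
b=f.sum(2); m=(abs(X+.05)<.02)&(abs(Y)<.055)&ok
dark=m&(b<np.median(b[top])*.6);print("dark",dark.sum(),np.percentile(X[dark],[2,98]),np.percentile(Y[dark],[2,98]))
# insert shoulders & tab lateral
_,P,n=plate(p,(x-.05,x+.08,y-.06,y+.07,z-.12,z+.05));
print("lean",np.degrees(np.arcsin(n[2])))
for lo in np.arange(z-.1,z+.05,.015):
    k=(P[:,2]>=lo)&(P[:,2]<lo+.015)
    if k.sum()>20: d=P[k][:,:2]-c;print(round(lo,3),k.sum(),np.median(d@xs),np.percentile(d@ys,[2,98]))
```

```text
t 8.58 p [0.4598 0.1035 0.1804] yaw 19.07 zt [ 0.  0. -1.] F [ 0.4  1.1 -0.9] w 0.0351 g 66.3
top z 0.048562613948150535 near edge xs [-0.0811 -0.0803] ys edges [-0.0549  0.0559]
hole 1739 X [-0.057  -0.0546 -0.0483] Y [-0.0408  0.0417] Zmin 0.00784348959340272
dark 1925 [-0.057  -0.0496] [-0.0407  0.0416]
lean 3.560329850927715
0.08 99 -0.08438553259666781 [-0.039  -0.0212]
0.095 431 -0.08507251975340979 [-0.0388 -0.0054]
0.11 885 -0.0858164055303023 [-0.0384  0.0119]
0.125 1493 -0.0865912388843057 [-0.0358  0.0308]
0.14 859 -0.08717879104794478 [-0.0387  0.0393]
0.155 2514 -0.08818606825383604 [-0.038   0.0386]
0.17 2186 -0.08898750907867879 [-0.0379  0.0379]
0.185 2291 -0.089783607096751 [-0.0163  0.017 ]
0.2 3068 -0.09083312603746525 [-0.0163  0.0171]
0.215 1813 -0.09187645584691276 [-0.0165  0.0173]
```

Emit:
move_arm:
  rows:
    - {"dx": 0.17,"dy": 0,"dz": 0,"turn": 0,"jaw": 1}
    - {"dx": 0.17,"dy": 0,"dz": 0,"turn": 0,"jaw": 1}
    - {"dx": 0.167,"dy": 0,"dz": 0,"turn": 0,"jaw": 1}
    - {"dx": 0,"dy": 0,"dz": 0.1,"turn": 0,"jaw": 1}
    - {"dx": 0,"dy": 0,"dz": 0.1,"turn": 0,"jaw": 1}
    - {"dx": 0,"dy": 0,"dz": 0.1,"turn": 0,"jaw": 1}
    - {"dx": 0,"dy": 0,"dz": 0,"turn": 0,"jaw": 1}
    - {"dx": 0,"dy": 0,"dz": 0,"turn": 0,"jaw": 1}
    - {"dx": 0,"dy": 0,"dz": 0,"turn": 0,"jaw": 1}

```text
t: 9.38
position: [0.4954, 0.1157, 0.1584]
tcp_rot: [0.986, 0.166, -0.0, 0.0]
wrist_force: [0.4, -0.4, -0.7]
gripper_width: 0.0348
grip_force: 66.3
```

```bash
cat > chk.py <<'E'
from fit import *
s,M=st();x,y,z=s["position"]
xs=np.array([.9455,.3256]);ys=np.array([-.3256,.9455]);c=np.array([.5435,.1325])
print("tcp xs,ys",(s["position"][:2]-c)@xs,(s["position"][:2]-c)@ys)
for nm in ("wrist","scene"):
    p=cams.capture(nm)
    try: _,P,n=plate(p,(x-.03,x+.035,y-.06,y+.07,max(z-.12,.05),z+.05))
    except Exception as e: print(e);continue
    if abs(n[2])>.3: continue
    e=(P-P.mean(0));h=(P[:,:2]-c)@xs
    k=np.polyfit(P[:,2],h,1)
    print(nm,len(P),"lean",np.degrees(np.arcsin(n[2])),"front xs at z=.048:",np.polyval(k,.048),"z=.008:",np.polyval(k,.008),"zrange",np.percentile(P[:,2],[.5,99.5]))
    sh=(P[:,2]<z-.01); print("ys",np.percentile((P[sh][:,:2]-c)@ys,[2,98]))
E
python3 chk.py
```

```text
t 9.38 p [0.4954 0.1157 0.1584] yaw 19.06 zt [-0. -0. -1.] F [ 0.4 -0.4 -0.7] w 0.0348 g 66.3
tcp xs,ys -0.050997940995883846 -0.00022238001972397625
wrist 18190 lean 3.3851347230425386 front xs at z=.048: -0.044759772696632796 z=.008: -0.04239633110448797 zrange [0.0645 0.1973]
ys [-0.0382  0.0386]
scene 1246 lean 2.822344933879777 front xs at z=.048: -0.04463086598644497 z=.008: -0.04266601136896834 zrange [0.0508 0.199 ]
ys [-0.0388  0.0396]
```

Emit:
move_arm:
  rows:
    - {"dx": -0.005,"dy": 0,"dz": 0.1,"turn": 0,"jaw": 1}
    - {"dx": 0,"dy": 0,"dz": 0.1,"turn": 0,"jaw": 1}
    - {"dx": 0.005,"dy": 0,"dz": 0.06,"turn": 0,"jaw": 1}
    - {"dx": 0.015,"dy": 0,"dz": 0.07,"turn": 0,"jaw": 1}
    - {"dx": 0,"dy": 0,"dz": 0,"turn": 0,"jaw": 1}
    - {"dx": 0,"dy": 0,"dz": 0,"turn": 0,"jaw": 1}

```text
t: 9.98
position: [0.501, 0.1175, 0.1443]
tcp_rot: [0.986, 0.166, 0.008, -0.0]
wrist_force: [-6.4, 0.9, 33.0]
gripper_width: 0.0347
grip_force: 71.4
```

```bash
python3 chk.py
```

```text
t 9.98 p [0.501  0.1175 0.1443] yaw 19.1 zt [ 0.015  0.004 -1.   ] F [-6.4  0.9 33. ] w 0.0347 g 71.4
tcp xs,ys -0.04510393046432925 -0.0003112088401247159
wrist 15625 lean 1.2152608079639582 front xs at z=.048: -0.044695744247191624 z=.008: -0.043849434628832965 zrange [0.0519 0.1839]
ys [-0.0384  0.038 ]
scene 811 lean 1.7857749279301403 front xs at z=.048: -0.044540133665901344 z=.008: -0.04379254934521112 zrange [0.0504 0.1856]
ys [-0.039   0.0213]
```

The foot caught on the slot's rim at 33 N. Lift slightly, then re-centre.

Emit:
move_arm:
  rows:
    - {"dx": 0,"dy": 0,"dz": -0.15,"turn": 0,"jaw": 1}
    - {"dx": 0,"dy": 0,"dz": -0.1,"turn": 0,"jaw": 1}
    - {"dx": 0,"dy": 0,"dz": 0,"turn": 0,"jaw": 1}
    - {"dx": 0,"dy": 0,"dz": 0,"turn": 0,"jaw": 1}
    - {"dx": 0,"dy": 0,"dz": 0,"turn": 0,"jaw": 1}
    - {"dx": 0,"dy": 0,"dz": 0,"turn": 0,"jaw": 1}

```text
t: 10.58
position: [0.496, 0.1161, 0.1506]
tcp_rot: [0.986, 0.166, -0.002, -0.0]
wrist_force: [-0.9, -0.6, -0.8]
gripper_width: 0.0352
grip_force: 67.7
```

```bash
python3 chk.py
python3 - <<'E'
from h import *
p=cams.capture("wrist");cv2.imwrite("pics/w6.png",cv2.resize(cv2.cvtColor(p["frame"],4)[120:330,180:480],(780,546),interpolation=2))
E
```

```text
t 10.58 p [0.496  0.1161 0.1506] yaw 19.06 zt [-0.003 -0.    -1.   ] F [-0.9 -0.6 -0.8] w 0.0352 g 67.7
tcp xs,ys -0.05031002491922494 -7.274018898468639e-05
wrist 16023 lean 0.5919077469853734 front xs at z=.048: -0.05071169633156815 z=.008: -0.05029954096681802 zrange [0.0574 0.1901]
ys [-0.0382  0.0384]
scene 1166 lean 0.4531197486571479 front xs at z=.048: -0.05023225598264173 z=.008: -0.04994347107870079 zrange [0.0566 0.1915]
ys [-0.0384  0.0392]
```

View pics/w6.png

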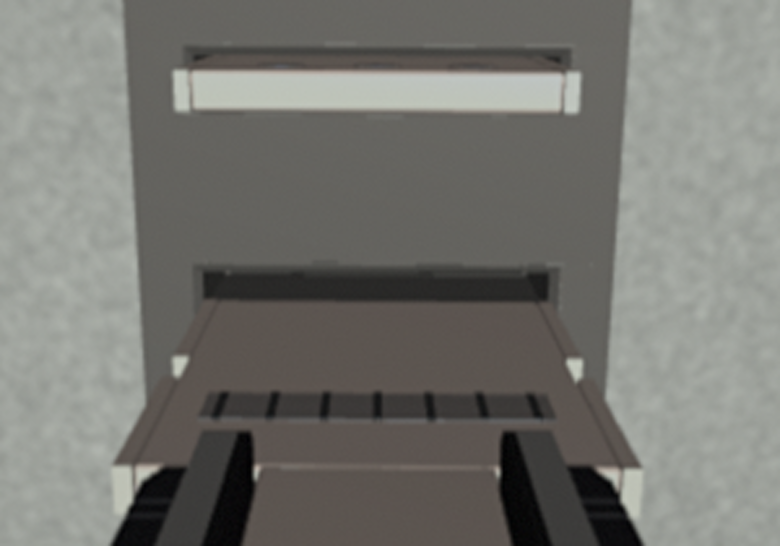

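Run:
```python
from h import *
p=cams.capture("wrist");K=np.array(p["camera_matrix"])
M=R.from_quat(p["attitude"]).as_matrix();o=np.array(p["origin"])
xs=np.array([.9455,.3256]);ys=np.array([-.3256,.9455]);c=np.array([.5435,.1325])
def hit(col,row,z):
    a=cv2.undistortPoints(np.array([[[col,row]]],float),K,np.array([p["k1"],0,0,0,0.]))[0,0]
    d=M@np.array([a[0],-a[1],-1]);q=o+d*(z-o[2])/d[2];e=q[:2]-c;return (e@xs).round(4),(e@ys).round(4)
S=300/780
for n,(a,b,z) in dict(rim=(376,265,.048),inner=(376,272,.046),left=(194,285,.048),right=(560,285,.048),blockL=(142,265,.048),blockR=(612,265,.048),crim=(376,46,.048)).items():
    print(n,hit(180+a*S,120+b*210/546,z))
g=cv2.cvtColor(p["frame"],7).astype(float)[:,300:350].mean(1);print("rows",[(r,round(v)) for r,v in enumerate(g)][130:245:1])
```

```text
rim (np.float64(-0.0442), np.float64(-0.0))
inner (np.float64(-0.0465), np.float64(-0.0))
left (np.float64(-0.0492), np.float64(0.0431))
right (np.float64(-0.0491), np.float64(-0.0436))
blockL (np.float64(-0.0443), np.float64(0.0552))
blockR (np.float64(-0.0442), np.float64(-0.0557))
crim (np.float64(0.0061), np.float64(0.0))
rows [(130, 102), (131, 102), (132, 102), (133, 102), (134, 102), (135, 102), (136, 104), (137, 105), (138, 90), (139, 74), (140, 69), (141, 73), (142, 82), (143, 85), (144, 84), (145, 82), (146, 85), (147, 111), (148, 162), (149, 189), (150, 194), (151, 193), (152, 192), (153, 192), (154, 192), (155, 192), (156, 192), (157, 192), (158, 192), (159, 192), (160, 193), (161, 188), (162, 163), (163, 122), (164, 101), (165, 101), (166, 101), (167, 100), (168, 101), (169, 101), (170, 101), (171, 100), (172, 100), (173, 100), (174, 100), (175, 100), (176, 100), (177, 100), (178, 100), (179, 100), (180, 100), (181, 100), (182, 100), (183, 100), (184, 100), (185, 100), (186, 100), (187, 100), (188, 100), (189, 99), (190, 100), (191, 99), (192, 99), (193, 99), (194, 99), (195, 99), (196, 99), (197, 99), (198, 99), (199, 99), (200, 99), (201, 99), (202, 99), (203, 99), (204, 99), (205, 99), (206, 99), (207, 99), (208, 99), (209, 99), (210, 99), (211, 99), (212, 99), (213, 99), (214, 99), (215, 99), (216, 99), (217, 99), (218, 99), (219, 99), (220, 99), (221, 95), (222, 83), (223, 70), (224, 58), (225, 58), (226, 53), (227, 42), (228, 40), (229, 40), (230, 40), (231, 41), (232, 40), (233, 40), (234, 41), (235, 53), (236, 75), (237, 86), (238, 87), (239, 86), (240, 86), (241, 86), (242, 86), (243, 87), (244, 87)]
```

Emit:
move_arm:
  rows:
    - {"dx": 0.041,"dy": 0.005,"dz": 0,"turn": 0,"jaw": 1}
    - {"dx": 0,"dy": 0,"dz": 0,"turn": 0,"jaw": 1}
    - {"dx": 0,"dy": 0,"dz": 0.05,"turn": 0,"jaw": 1}
    - {"dx": 0,"dy": 0,"dz": 0.05,"turn": 0,"jaw": 1}
    - {"dx": 0,"dy": 0,"dz": 0.05,"turn": 0,"jaw": 1}
    - {"dx": 0,"dy": 0,"dz": 0.05,"turn": 0,"jaw": 1}
    - {"dx": 0,"dy": 0,"dz": 0,"turn": 0,"jaw": 1}
    - {"dx": 0,"dy": 0,"dz": 0,"turn": 0,"jaw": 1}

```text
t: 11.45
position: [0.4995, 0.1168, 0.137]
tcp_rot: [0.986, 0.166, -0.001, 0.0]
wrist_force: [0.1, 0.4, -0.4]
gripper_width: 0.0349
grip_force: 67.7
```

```bash
python3 chk.py
```

```text
t 11.45 p [0.4995 0.1168 0.137 ] yaw 19.07 zt [-0.001 -0.    -1.   ] F [ 0.1  0.4 -0.4] w 0.0349 g 67.7
tcp xs,ys -0.04670607635118586 -0.0005386982721268544
wrist 15550 lean 0.7453055610029046 front xs at z=.048: -0.04700848961731763 z=.008: -0.0464893561125728 zrange [0.0511 0.1764]
ys [-0.0386  0.038 ]
scene 858 lean 1.348535592644556 front xs at z=.048: -0.04622447600049917 z=.008: -0.04566703517017024 zrange [0.0505 0.1777]
ys [-0.0394  0.0303]
```

It is in the slot with no force. Lower it to the floor.

Emit:
move_arm:
  rows:
    - {"dx": -0.005,"dy": 0,"dz": 0.08,"turn": 0,"jaw": 1}
    - {"dx": 0,"dy": 0,"dz": 0.08,"turn": 0,"jaw": 1}
    - {"dx": 0,"dy": 0,"dz": 0.08,"turn": 0,"jaw": 1}
    - {"dx": 0,"dy": 0,"dz": 0.08,"turn": 0,"jaw": 1}
    - {"dx": 0,"dy": 0,"dz": 0.06,"turn": 0,"jaw": 1}
    - {"dx": 0,"dy": 0,"dz": 0,"turn": 0,"jaw": 1}
    - {"dx": 0,"dy": 0,"dz": 0,"turn": 0,"jaw": 1}

```text
t: 12.13
position: [0.4992, 0.1167, 0.1085]
tcp_rot: [0.986, 0.166, -0.001, 0.0]
wrist_force: [0.2, -0.3, -0.9]
gripper_width: 0.0346
grip_force: 67.7
```

```bash
python3 chk.py
```

```text
t 12.13 p [0.4992 0.1167 0.1085] yaw 19.07 zt [-0.001 -0.    -1.   ] F [ 0.2 -0.3 -0.9] w 0.0346 g 67.7
tcp xs,ys -0.047035510031486004 -0.000550191794208979
wrist 12989 lean 0.9262873219919873 front xs at z=.048: -0.04752712424835279 z=.008: -0.046894149289508566 zrange [0.0508 0.1481]
ys [-0.0389  0.0378]
scene 529 lean 1.8796805862119006 front xs at z=.048: -0.047024130334372256 z=.008: -0.04650319156218924 zrange [0.0504 0.1499]
ys [-0.0396  0.0204]
```

Emit:
move_arm:
  rows:
    - {"dx": 0,"dy": 0,"dz": 0.03,"turn": 0,"jaw": 1}
    - {"dx": 0,"dy": 0,"dz": 0.03,"turn": 0,"jaw": 1}
    - {"dx": 0,"dy": 0,"dz": 0.015,"turn": 0,"jaw": 1}
    - {"dx": 0,"dy": 0,"dz": 0,"turn": 0,"jaw": 1}
    - {"dx": 0,"dy": 0,"dz": 0,"turn": 0,"jaw": 1}
    - {"dx": 0,"dy": 0,"dz": 0,"turn": 0,"jaw": 1}

```text
t: 12.73
position: [0.5001, 0.1168, 0.1047]
tcp_rot: [0.986, 0.166, 0.001, 0.0]
wrist_force: [-1.8, -0.0, 5.7]
gripper_width: 0.0348
grip_force: 68.1
```

```bash
python3 chk.py
```

```text
t 12.73 p [0.5001 0.1168 0.1047] yaw 19.06 zt [ 0.002  0.    -1.   ] F [-1.8 -0.   5.7] w 0.0348 g 68.1
tcp xs,ys -0.04618393109004542 -0.000746379085645619
wrist 11395 lean 1.0530804147392787 front xs at z=.048: -0.04673924438256495 z=.008: -0.046072728097529075 zrange [0.0511 0.1443]
ys [-0.0395  0.0185]
scene 505 lean 1.7262071269352661 front xs at z=.048: -0.046441732081002114 z=.008: -0.04601720443762282 zrange [0.0502 0.1458]
ys [-0.0399  0.0156]
```

It is on the floor of the slot (5.7 N, tab top at 0.144). Release and rise.

Emit:
move_arm:
  rows:
    - {"dx": 0,"dy": 0,"dz": 0,"turn": 0,"jaw": -1}
    - {"dx": 0,"dy": 0,"dz": 0,"turn": 0,"jaw": -1}
    - {"dx": 0,"dy": 0,"dz": 0,"turn": 0,"jaw": -1}
    - {"dx": 0,"dy": 0,"dz": 0,"turn": 0,"jaw": -1}
    - {"dx": 0,"dy": 0,"dz": 0,"turn": 0,"jaw": -1}
    - {"dx": 0,"dy": 0,"dz": -0.15,"turn": 0,"jaw": -1}
    - {"dx": 0,"dy": 0,"dz": -0.3,"turn": 0,"jaw": -1}
    - {"dx": 0,"dy": 0,"dz": -0.4,"turn": 0,"jaw": -1}
    - {"dx": 0,"dy": 0,"dz": -0.4,"turn": 0,"jaw": -1}
    - {"dx": 0,"dy": 0,"dz": -0.4,"turn": 0,"jaw": -1}
    - {"dx": -0.4,"dy": 0,"dz": 0,"turn": 0,"jaw": -1}
    - {"dx": -0.4,"dy": 0,"dz": 0,"turn": 0,"jaw": -1}
    - {"dx": 0,"dy": 0,"dz": 0,"turn": 0,"jaw": -1}
    - {"dx": 0,"dy": 0,"dz": 0,"turn": 0,"jaw": -1}

```text
t: 14.0
position: [0.4422, 0.0969, 0.2283]
tcp_rot: [0.986, 0.165, 0.001, 0.0]
wrist_force: [-0.4, -0.2, 0.6]
gripper_width: 0.0852
grip_force: 0.0
```

Run:
```python
from fit import *
s,M=st()
q=cams.capture("scene");p=cams.capture("wrist")
m,P,n=plate(q,(.45,.54,.06,.18,.06,.16));print(len(P),n,np.percentile(P[:,2],[.5,99.5]))
cv2.imwrite("pics/f.png",np.hstack([cv2.cvtColor(p["frame"],4)[:,100:540],cv2.resize(cv2.cvtColor(q["frame"],4)[180:340,310:430],(360,480))]))
```

```text
t 14.0 p [0.4422 0.0969 0.2283] yaw 19.04 zt [ 0.002  0.    -1.   ] F [-0.4 -0.2  0.6] w 0.0852 g 0.0
258 [0.9837 0.1334 0.1202] [0.061  0.1463]
```

View pics/f.png

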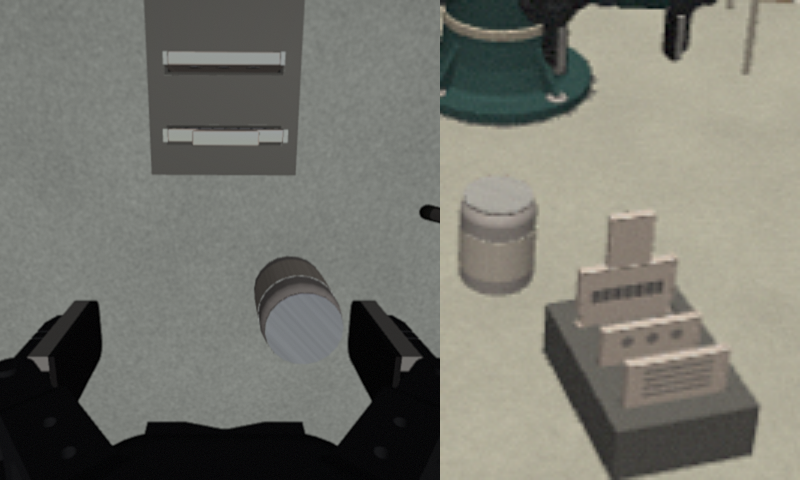

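The insert stands upright and released in the empty slot (px (225,135) in the wrist half, (630,270) in the scene half). The stored plates and the can are undisturbed, and the gripper is clear.

```bash
python3 -c "
from rig import robot; print(robot.job_done())"
```

```text
the job is handed in; nothing more can be done
None
```

The insert is out of the slicer and standing upright, released, on the floor of the empty slot; the last pictures show the stored plates and can undisturbed, I didn't re-check the jar, and the job is handed in (no verdict came back).

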